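# Find the bore of a returned plate with stepped plug rods

## Robot

A 7-joint arm with a two-finger parallel gripper is mounted at the origin on the work surface. World frame = base frame: x ahead of the robot, y to its left, z up, the work surface at z = 0. Lengths are in m, angles in rad, forces in N, time in s.
With the tool pointing down it reaches from about 0.425 to 0.875 m from the base axis. Payload 4.7 kg.
Tool frame: the origin (TCP) lies midway between the tips of the shut fingers; the grasp point (between the pads) lies ctrl.grasp_offset behind it (ctrl.grasp_offset is the distance from the TCP to the grasp point, in m); z points along the fingers, y is the line along which they close (so a half turn about z gives the same grasp; the last joint's range is limited). The gripper opens to 87 mm and grips with 3 to 60 N. Pads are 19 mm wide; open, the fingers measure 117 mm over their backs; the gripper's body (75 mm by 190 mm) begins 51 mm behind the grasp point.
Start: joints at [-1.181, 0.321, -0.07, 1.45, 0.023, 1.371, -0.057], TCP at [0.239, 0.605, 0.223] pointing down, gripper open.
Joint ranges: [-2.86, 2.86], [-0.3, 2.09], [-1.38, 1.24], [0.06, 2.45], [-1.56, 4.7], [0.09, 2.05], [-2.69, 2.69]. Speed limits (rad/s): [2.57, 2.57, 3.14, 3.14, 3.14, 3.14, 3.14].

## Interface

Orientations are given as a rotation vector (axis times angle).
In Python, from bench import ctrl gives the robot as it stands. The module is installed in compiled form; this text tells all that it offers.
- The arm moves only by the tool jog_arm, never from a script. Its argument "moves" is one flat list of numbers, 7 for each row, row after row: the shift along the tool's x, y, z in units of 30 cm (1.0 is 30 cm), then the turn, a rotation vector about the tool's x, y, z in units of 60 degrees (1.0 is 60 degrees), then the gripper's target within -1 to 1 (fully open at 1, half-way at 0, shut at -1). In form: [x, y, z, wx, wy, wz, fingers, x, y, z, wx, wy, wz, fingers, ...]. A call has exactly 8 rows; each row is the pose to reach, as a shift and turn from the pose commanded when the call began, along the tool's axes at that moment; what a row does not reach only later rows make up. A row lasts 1/8 s, in which the tool goes at most 62.5 mm and 10.7 degrees, less where a joint would pass 70% of its speed; a pose out of reach is approached as far as the arm can. A call with a number of a shift or a turn outside -1 to 1 is refused whole. A call with a gripper value outside its range is refused whole. The fingers move at their own pace and stop on an object; "newtons" is the grip in N (left out, the last holds). Time passes only in rows, so rows that repeat a pose let the fingers close, or fill a call up. It gives the time, the measured TCP pose, the force, the opening and the grip force at its end, in the units of the state.
- ctrl.get_state(): the state, without advancing time (a new reading comes with each control period).
- ctrl.get_image(name): name is "side" or "top" or "wrist"; returns a dict with "pixels" (400x640x3 uint8, red, green, blue), "fx", "fy", "cx", "cy" (pixels), "xyz" and "rotation" of the camera in the world; the wrist camera has in their place "tool_from_camera" (4x4, takes a point from camera to tool coordinates, whose origin is the TCP and whose axes are the flange's). Camera axes: x right, y up, looking along -z (the intrinsics and any distortion apply to the point x, -y, -z); pixel columns grow to the right and rows downward; lengths in m; the calibration is good to about 2 mm. A picture is of the moment at which its call begins: read the wrist's pose just before it. There is no depth.
- ctrl.close_job(): hands the job in; it is judged then, once.
The state is a dict: "time": time; "joint_positions": joint angles; "qd": joint speeds; "joint_torque": joint torques, N m; "position": TCP position; "tool_rot": TCP orientation; "ft_force": force on the tool from outside, world axes, zero at the start; "torque": the same for the moment, N m; "grip_width": opening from 0.0 (shut) to 1.0 (fully open); "grip_force": force on a finger pad.
Only numpy, scipy, OpenCV 4.12 (cv2) and the standard library are available. Lean on these libraries where they do the work, as an engineer would, in place of code of your own. Each camera call takes 0.05 s, during which the arm holds its last target. There are 200 camera calls.

## Task

Find which plug rod fits the unmarked plate clamped in the checking fixture: start with the thickest rod and step down one size at a time, pushing each from behind along its groove with closed fingertips and pressing it firmly against the plate (about 10 N, no ramming), until the first one passes. Push that one on until about half of its length stands out behind the plate; leave the refused rods lying with their noses against the plate and do not touch the thinner ones. Never lift a rod out of its groove, and leave the bin, carton and can alone.

Things in the scene. Friction and masses are not known exactly. Their poses are not given: they have to be found in the camera images.
- fixture: checking fixture, bolted down: dark base 285 x 210 x 12 mm (x -120 to +165) with four V grooves along its x axis. Origin on the work surface; x = pushing direction, from the rods to the plate, roughly away from the robot (turned up to 0.4 rad), y left, z up. Groove centre lines at y = +66, +22, -22, -66 mm; the rod axes lie 34 mm above the work surface
- groove_end (a point): robot-side end of the grooves, at fixture x = -105, y = 0, z = 34 mm. The aluminium groove rails run from here to x = +108, cut only by the plate, and reach 27 mm above the work surface at the thickest rod, 30 mm at the thinnest. Bare base behind. A rod slides along its groove under 0.2 to 1.6 N (a little more if pressed down by the pushing finger)
- plate_front (a point): centre of the front face of the fixed upright steel plate, at fixture x = +20, y = 0, z = 34 mm. 186 wide, 12 thick, top edge 56 mm above the work surface, between cheeks 62 mm high. Four equal round bores, one on each groove axis; size unmarked, differs from run to run: the 28 mm rod never fits; the 24, the 20 or the 16 mm rod is the first to fit
- plate_rear (a point): centre of the plate's rear face, fixture x = +32. A rod too thick stops dead with its nose at the front face (within 1.5 mm); a rod that fits has at least 1.6 mm of play on the diameter and slides through as easily as along the groove. At x = 118 to 163 a black magazine, 56 mm high, holds two other plates, not needed
- rod28: loose round steel plug rod, 28 mm in diameter, 80 mm long, about 300 g, with a black sleeve round its tail end, lying in the outermost groove on the fixture's +y side. Origin at its centre, on its axis; its x axis points along it to the nose (+40 mm), its tail end face is at -40 mm; it may roll about x. Its nose starts 14 to 32 mm short of the plate
- rod28_nose (a point): centre of the nose end face of the 28 mm rod
- rod24: loose round steel plug rod, 24 mm in diameter, 80 mm long, about 240 g, with a black sleeve round its tail end, lying in the second groove from the +y side. Origin at its centre, on its axis; its x axis points along it to the nose (+40 mm), its tail end face is at -40 mm; it may roll about x. Its nose starts 14 to 32 mm short of the plate
- rod24_nose (a point): centre of the nose end face of the 24 mm rod
- rod20: loose round steel plug rod, 20 mm in diameter, 80 mm long, about 170 g, with a black sleeve round its tail end, lying in the third groove from the +y side. Origin at its centre, on its axis; its x axis points along it to the nose (+40 mm), its tail end face is at -40 mm; it may roll about x. Its nose starts 14 to 32 mm short of the plate
- rod20_nose (a point): centre of the nose end face of the 20 mm rod
- rod16: loose round steel plug rod, 16 mm in diameter, 80 mm long, about 110 g, with a black sleeve round its tail end, lying in the outermost groove on the -y side. Origin at its centre, on its axis; its x axis points along it to the nose (+40 mm), its tail end face is at -40 mm; it may roll about x. Its nose starts 14 to 32 mm short of the plate
- rod16_nose (a point): centre of the nose end face of the 16 mm rod
- pick_bin: bystander: open black bin 100 x 80 x 50 mm, origin at the centre of its underside
- carton: bystander: cardboard carton 75 x 55 x 45 mm, origin at the centre of its underside
- oil_can: bystander: small can, 48 mm across, 75 mm high, origin at the centre of its underside
Mind the look-alikes: they are no part of the job. Leave any blue, orange or yellow look-alike of the rod24 alone.

How it is judged:
On the way, in this order (a step that is already met when the one before it is completed fails the run):
1. the 28 mm rod has been pushed up to the plate and pressed there with at least 2.5 N (contact force between the fingers and rod28 above 2.5 N and x of rod28_nose in the frame of fixture between 0.016 and 0.024 m), for 0.02 s.
2. then the 24 mm rod has been tried: pressed at the plate with at least 2.5 N and refused, or entered its bore by 10 mm (((contact force between the fingers and rod24 above 2.5 N and x of rod24_nose in the frame of fixture between 0.016 and 0.024 m) or x of rod24_nose in the frame of fixture above 0.03 m)), for 0.02 s.
3. then the 20 mm rod has been tried in the same way, or the 24 mm rod has come at least 28 mm out of the rear of the plate (((contact force between the fingers and rod20 above 2.5 N and x of rod20_nose in the frame of fixture between 0.016 and 0.024 m) or x of rod20_nose in the frame of fixture above 0.03 m or x of rod24_nose in the frame of fixture above 0.06 m)), for 0.02 s.
At the end, for the whole second after the job is handed in: The first rod that passes lies in its groove with its nose at least 35 mm beyond the rear face of the plate; every thicker rod lies in its groove with its nose within 5 mm of the plate's front face; every thinner rod is within 6 mm of where it started; all rods are at rest ((((x of rod28_nose in the frame of fixture between 0.015 and 0.025 m and y of rod28 in the frame of fixture between 0.06 and 0.072 m and z of rod28 in the frame of fixture between 0.026 and 0.042 m) and (x of rod24_nose in the frame of fixture above 0.067 m and y of rod24 in the frame of fixture between 0.016 and 0.028 m and z of rod24 in the frame of fixture between 0.026 and 0.042 m) and distance of each of rod20_nose, rod16_nose from where it was at the start of the episode below 0.006 m) or ((x of rod28_nose in the frame of fixture between 0.015 and 0.025 m and y of rod28 in the frame of fixture between 0.06 and 0.072 m and z of rod28 in the frame of fixture between 0.026 and 0.042 m) and (x of rod24_nose in the frame of fixture between 0.015 and 0.025 m and y of rod24 in the frame of fixture between 0.016 and 0.028 m and z of rod24 in the frame of fixture between 0.026 and 0.042 m) and (x of rod20_nose in the frame of fixture above 0.067 m and y of rod20 in the frame of fixture between -0.028 and -0.016 m and z of rod20 in the frame of fixture between 0.026 and 0.042 m) and distance of rod16_nose from where it was at the start of the episode below 0.006 m) or ((x of rod28_nose in the frame of fixture between 0.015 and 0.025 m and y of rod28 in the frame of fixture between 0.06 and 0.072 m and z of rod28 in the frame of fixture between 0.026 and 0.042 m) and (x of rod24_nose in the frame of fixture between 0.015 and 0.025 m and y of rod24 in the frame of fixture between 0.016 and 0.028 m and z of rod24 in the frame of fixture between 0.026 and 0.042 m) and (x of rod20_nose in the frame of fixture between 0.015 and 0.025 m and y of rod20 in the frame of fixture between -0.028 and -0.016 m and z of rod20 in the frame of fixture between 0.026 and 0.042 m) and (x of rod16_nose in the frame of fixture above 0.067 m and y of rod16 in the frame of fixture between -0.072 and -0.06 m and z of rod16 in the frame of fixture between 0.026 and 0.042 m))) and linear speed of each of rod28, rod24, rod20, rod16 below 0.02 m/s); the robot touches nothing.
It fails at once if a rod rammed: more than 40 N between the fingers and a rod (contact force between the fingers and rod28 above 40 N or contact force between the fingers and rod24 above 40 N or contact force between the fingers and rod20 above 40 N or contact force between the fingers and rod16 above 40 N).
It fails at once if a rod lifted out of its groove (centre more than 48 mm above the work surface) (height (world z) of any of rod28, rod24, rod20, rod16 above 0.048 m).
It fails at once if the bin, carton or can moved by more than 20 mm (distance of any of pick_bin, carton, oil_can from where it was at the start of the episode above 0.02 m).
It also fails if it takes over 54 s, if anything falls off the work surface, if the arm or the gripper's body presses on something with over 40 N, if the wrist force passes 120 N, or if a joint passes its speed limit or range.

## Working session

There is one attempt and no reset: what is moved stays moved. The work goes in short steps, Python scripts to look and compute and a tool call to move; the robot and the scene stay as the last step left them, time stands still between calls to the robot, and variables do not carry over. Pictures are saved under pics/ and viewed, at most 10 in all, crops included, and the job is handed in when it is done.

Besides the shell and the picture viewer there is one more tool, called after "Emit:" as name(argument=value, ...) on one line, values as JSON. jog_arm: Moves the arm, as the interface text tells. Its arguments: {"type":"object","properties":{"moves":{"type":"array"},"newtons":{"type":"number"}},"required":["moves"]}

```bash
mkdir -p pics; python3 - <<'E'
from bench import ctrl
import cv2,numpy as np
s=ctrl.get_state();print(s)
print(ctrl.grasp_offset)
for n in("top","side"):
    im=ctrl.get_image(n);cv2.imwrite(f"pics/{n}0.png",im["pixels"][:,:,::-1]);print(n,{k:np.round(v,4).tolist() for k,v in im.items() if k!="pixels"})
E
```

```text
{'time': 0.0, 'joint_positions': array([-1.1808903 ,  0.32180974, -0.0700849 ,  1.45170991,  0.02260798,
        1.3708221 , -0.05692885]), 'qd': array([-0.00010559, -0.00098128, -0.00140098, -0.00043985, -0.00188131,
        0.00050861,  0.00026954]), 'joint_torque': array([-3.28357073e-04, -4.91296971e+01, -4.04204344e-01, -3.12537789e+01,
       -6.39297324e-02,  4.38735075e-02,  1.73681069e-04]), 'position': array([0.23840186, 0.60407852, 0.22145263]), 'tool_rot': array([-5.86792062e-01, -3.08604090e+00,  3.05499870e-03]), 'ft_force': array([-0.36508743, -0.25164577, -0.62276711]), 'torque': array([0.00129552, 0.06010466, 0.00830985]), 'grip_force': 0.0, 'grip_width': 0.9984008312226278}
0.0187
top {'fx': 410.6093, 'fy': 410.6093, 'cx': 322.3201, 'cy': 202.2406, 'xyz': [0.352, 0.0596, 0.9386], 'rotation': [0.1618, -0.1706, -1.5539]}
side {'fx': 403.9058, 'fy': 403.9058, 'cx': 321.8594, 'cy': 198.5639, 'xyz': [0.4453, -0.6118, 0.5881], 'rotation': [0.8961, -0.0795, -0.1299]}
```

View pics/top0.png

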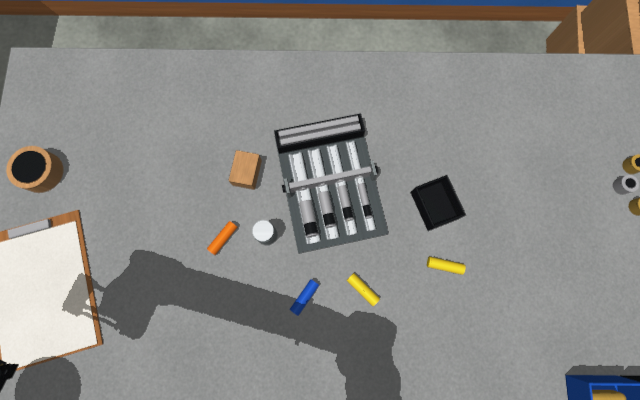

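View pics/side0.png

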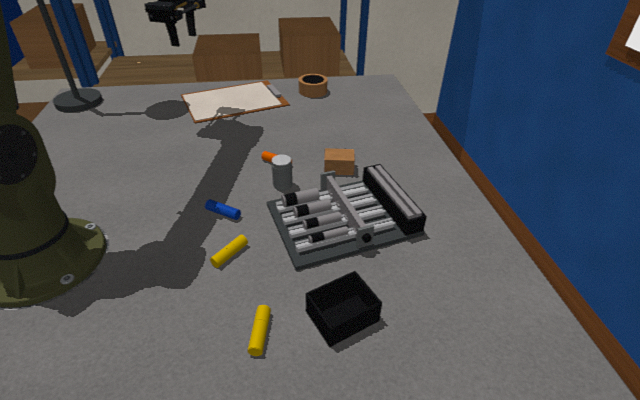

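The top view shows the fixture at about (333,183), with four grey rods with black sleeves at (308,210), (328,205), (346,207) and (365,203). The carton is at (245,169), the can at (263,231) and the bin at (438,202). Look-alikes are orange (223,237), blue (305,297) and yellow (364,289), (447,265). Judging by the description, the rods are the four in the grooves, with rod28 leftmost and rod16 rightmost. I'll check that in a crop.

```bash
cat > h.py <<'E'
import numpy as np,cv2
from scipy.spatial.transform import Rotation as R
def cast(im,uv,z):
    uv=np.atleast_2d(np.asarray(uv,float));r=R.from_rotvec(im["rotation"]) if np.ndim(im["rotation"])==1 else R.from_matrix(im["rotation"])
    d=np.c_[(uv[:,0]-im["cx"])/im["fx"],-(uv[:,1]-im["cy"])/im["fy"],-np.ones(len(uv))]
    d=r.apply(d);o=np.asarray(im["xyz"]);return o+d*((z-o[2])/d[:,2])[:,None]
def proj(im,P):
    r=R.from_rotvec(im["rotation"]);c=r.inv().apply(np.atleast_2d(P)-im["xyz"])
    return np.c_[im["cx"]+im["fx"]*c[:,0]/-c[:,2],im["cy"]-im["fy"]*c[:,1]/-c[:,2]]
E
python3 - <<'E'
from bench import ctrl
from h import *
im=ctrl.get_image("top");p=im["pixels"][:,:,::-1]
cv2.imwrite("pics/c1.png",cv2.resize(p[108:258,265:400],None,fx=4,fy=4,interpolation=cv2.INTER_CUBIC))
for uv,z in [((300,252),.012),((387,233),.012),((275,128),.056),((361,115),.056)]: print(cast(im,uv,z))
E
```

```text
[[0.4363877  0.10452436 0.012     ]]
[[ 0.48152102 -0.09234163  0.012     ]]
[[0.71432132 0.16552885 0.056     ]]
[[ 0.74870126 -0.03150843  0.056     ]]
```

View pics/c1.png

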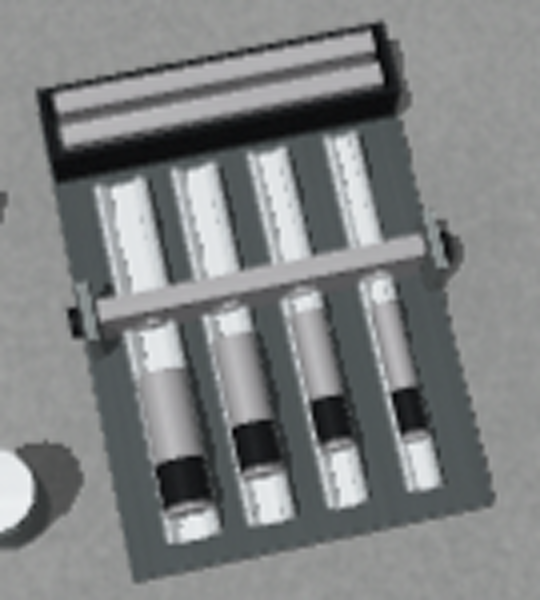

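The crop confirms four rods with black sleeves in the grooves. In crop pixels the tails are at about (187,505), (260,470), (335,440) and (412,432), and the plate's top bar runs from (100,312) to (425,245). Next I fit the fixture pose from these points.

```bash
cat >> h.py <<'E'
import json
def fx2w(p,P):
    P=np.atleast_2d(P);c,s=np.cos(p[2]),np.sin(p[2]);return np.c_[p[0]+c*P[:,0]-s*P[:,1],p[1]+s*P[:,0]+c*P[:,1],P[:,2]]
def w2fx(p,P):
    P=np.atleast_2d(P);c,s=np.cos(p[2]),np.sin(p[2]);d=P[:,:2]-p[:2];return np.c_[c*d[:,0]+s*d[:,1],-s*d[:,0]+c*d[:,1],P[:,2]]
E
python3 - <<'E'
from bench import ctrl
from h import *
from scipy.optimize import least_squares
im=ctrl.get_image("top")
T=[(-120,105,12),(-120,-105,12),(108,66,27),(108,22,28),(108,-22,29),(108,-66,30),(20,93,56),(20,-93,56)]
C=[(135,582),(494,503),(122,183),(196,167),(268,152),(342,136),(103,322),(426,255)]
P=np.array(T)/1000.;U=np.array(C)/4.+[264.6,107.6]
f=lambda p:(proj(im,fx2w(p,P))-U).ravel()
r=least_squares(f,[.56,0,.22],loss="soft_l1");p=r.x;print(p,f(p).reshape(-1,2).round(1).tolist())
json.dump(p.tolist(),open("fix.json","w"))
# tails: lower sleeve edge seen in crop, as top of rod (z=34+r) and as axis height
for n,rad,y,c in [("28",14,66,(187,500)),("24",12,22,(258,466)),("20",10,-22,(335,437)),("16",8,-66,(412,430))]:
    print(n,w2fx(p,cast(im,np.array(c)/4+[264.6,107.6],.034+rad/1000)).round(4),w2fx(p,cast(im,np.array(c)/4+[264.6,107.6],.034)).round(4))
s=ctrl.get_state();M=R.from_rotvec(s["tool_rot"]);print(M.as_matrix().round(3))
E
```

```text
[0.57378927 0.0325544  0.22207291] [[-0.2, 0.1], [0.7, 0.4], [-0.3, -0.3], [-0.3, -0.1], [0.1, -0.3], [0.0, -0.1], [-0.4, 0.2], [0.4, 0.0]]
28 [[-0.0856  0.0668  0.048 ]] [[-0.0836  0.0667  0.034 ]]
24 [[-0.0751  0.0248  0.046 ]] [[-0.0732  0.0241  0.034 ]]
20 [[-0.0678 -0.0204  0.044 ]] [[-0.0663 -0.0215  0.034 ]]
16 [[-0.0726 -0.0633  0.042 ]] [[-0.0714 -0.0646  0.034 ]]
[[-0.93   0.367 -0.   ]
 [ 0.367  0.93  -0.001]
 [-0.    -0.001 -1.   ]]
```

```bash
cat > d.py <<'E'
from bench import ctrl
from h import *
import sys
p=json.load(open("fix.json"));s=ctrl.get_state();M=R.from_rotvec(s["tool_rot"])
fp=w2fx(p,s["position"])[0];x=M.as_matrix()[:,0];F=R.from_euler("z",p[2]).inv().apply(s["ft_force"])
print("t %.2f"%s["time"],"fix mm",(fp*1e3).round(2),"F",F.round(2),"w",round(s["grip_width"],3))
if len(sys.argv)>1:
    t=fx2w(p,np.array([float(a) for a in sys.argv[1:4]])/1e3)[0]
    Rt=R.from_euler("z",p[2])*R.from_matrix(np.diag([-1,1,-1.]))
    print("shift",(M.inv().apply(t-s["position"])/.3).round(4),"turn",(np.degrees((M.inv()*Rt).as_rotvec())/60).round(4))
E
python3 d.py -115 66 120
```

```text
t 0.20 fix mm [-201.14  631.57  221.87] F [-0.01 -0.24  0.19] w 0.998
shift [-1.2984 -1.3962  0.3413] turn [-1.100e-03 -3.000e-04 -5.709e-01]
```

Emit:
jog_arm(moves=[-0.1, -0.11, 0, 0, 0, -0.08, -1, -0.22, -0.24, 0, 0, 0, -0.18, -1, -0.34, -0.37, 0, 0, 0, -0.28, -1, -0.46, -0.5, 0, 0, 0, -0.38, -1, -0.58, -0.63, 0, 0, 0, -0.47, -1, -0.7, -0.76, 0, 0, 0, -0.54, -1, -0.8, -0.87, 0, 0, 0, -0.57, -1, -0.9, -0.97, 0, 0, 0, -0.57, -1])

```text
time: 1.2
position: [0.3833, 0.2332, 0.2226]
tool_rot: [-0.346, 3.122, 0.001]
ft_force: [-0.0, -0.9, -0.0]
grip_width: 0.172
grip_force: 0.0
```

```bash
python3 d.py -115 66 120
```

```text
t 1.20 fix mm [-141.64  237.63  222.63] F [-0.19 -0.84 -0.  ] w 0.172
shift [-0.0894 -0.5721  0.3419] turn [ 0.0004  0.0003 -0.0012]
```

Emit:
jog_arm(moves=[-0.01, -0.1, 0.03, 0, 0, 0, -1, -0.03, -0.22, 0.08, 0, 0, 0, -1, -0.05, -0.34, 0.15, 0, 0, 0, -1, -0.07, -0.45, 0.22, 0, 0, 0, -1, -0.08, -0.52, 0.28, 0, 0, 0, -1, -0.08, -0.55, 0.32, 0, 0, 0, -1, -0.08, -0.55, 0.34, 0, 0, 0, -1, -0.08, -0.55, 0.34, 0, 0, 0, -1])

```text
time: 2.2
position: [0.4422, 0.0802, 0.1205]
tool_rot: [0.349, -3.122, -0.0]
ft_force: [-0.5, 1.1, 0.1]
grip_width: 0.008
grip_force: 0.0
```

```bash
python3 d.py -115 66 36
```

```text
t 2.20 fix mm [-117.84   75.45  120.5 ] F [-0.27  1.21  0.09] w 0.008
shift [-0.0095 -0.0316  0.2816] turn [ 0.0003 -0.0003  0.0004]
```

Emit:
jog_arm(moves=[-0.01, -0.03, 0.04, 0, 0, 0, -1, -0.01, -0.03, 0.1, 0, 0, 0, -1, -0.01, -0.03, 0.16, 0, 0, 0, -1, -0.01, -0.03, 0.21, 0, 0, 0, -1, -0.01, -0.03, 0.25, 0, 0, 0, -1, -0.01, -0.03, 0.27, 0, 0, 0, -1, -0.01, -0.03, 0.28, 0, 0, 0, -1, -0.01, -0.03, 0.28, 0, 0, 0, -1])

```text
time: 3.2
position: [0.4477, 0.0711, 0.0367]
tool_rot: [-0.347, 3.122, 0.0]
ft_force: [-0.3, 0.3, 0.2]
grip_width: 0.009
grip_force: 0.0
```

```bash
python3 d.py -100 66 35; python3 - <<'E'
from bench import ctrl
import cv2
a=ctrl.get_image("side")["pixels"][120:290,230:430,::-1];b=ctrl.get_image("top")["pixels"][108:278,265:400,::-1]
cv2.imwrite("pics/c2.png",cv2.hconcat([cv2.resize(a,(470,400)),cv2.resize(b,(318,400))]))
E
```

```text
t 3.20 fix mm [-114.52   65.35   36.72] F [-0.24  0.4   0.18] w 0.009
shift [-0.0484  0.0022  0.0057] turn [ 0.0001  0.0004 -0.0009]
```

View pics/c2.png

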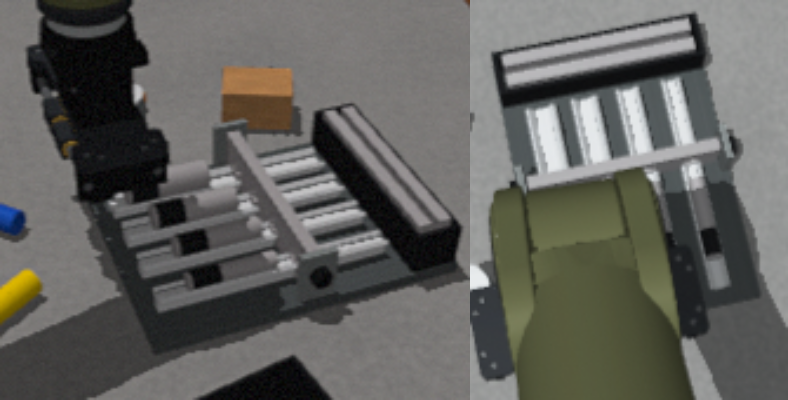

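The side crop shows the fingertips at crop (125,195), behind rod28 and clear of the rails. The top view is covered by the arm. I start pushing rod28 slowly.

Emit:
jog_arm(moves=[-0.01, 0.002, 0.004, 0, 0, 0, -1, -0.02, 0.002, 0.005, 0, 0, 0, -1, -0.03, 0.002, 0.005, 0, 0, 0, -1, -0.04, 0.002, 0.005, 0, 0, 0, -1, -0.05, 0.002, 0.005, 0, 0, 0, -1, -0.06, 0.002, 0.005, 0, 0, 0, -1, -0.07, 0.002, 0.005, 0, 0, 0, -1, -0.08, 0.002, 0.005, 0, 0, 0, -1])

```text
time: 4.3
position: [0.4708, 0.0769, 0.0349]
tool_rot: [0.347, -3.122, 0.0]
ft_force: [-0.7, 0.1, -0.7]
grip_width: 0.005
grip_force: 0.4
```

```bash
python3 d.py -70 66 35
```

```text
t 4.30 fix mm [-90.69  65.94  34.94] F [-0.66  0.25 -0.69] w 0.005
shift [-0.069   0.0003 -0.0002] turn [ 0.     -0.0002 -0.0009]
```

Emit:
jog_arm(moves=[-0.008, 0, 0, 0, 0, 0, -1, -0.016, 0, 0, 0, 0, 0, -1, -0.023, 0, 0, 0, 0, 0, -1, -0.03, 0, 0, 0, 0, 0, -1, -0.036, 0, 0, 0, 0, 0, -1, -0.042, 0, 0, 0, 0, 0, -1, -0.047, 0, 0, 0, 0, 0, -1, -0.05, 0, 0, 0, 0, 0, -1])

```text
time: 5.3
position: [0.4855, 0.0802, 0.0351]
tool_rot: [-0.347, 3.122, 0.0]
ft_force: [-0.9, -0.2, -0.4]
grip_width: 0.006
grip_force: 0.5
```

```bash
python3 d.py -70 66 35
```

```text
t 5.30 fix mm [-75.64  65.93  35.09] F [-0.94  0.02 -0.44] w 0.006
shift [-0.0188  0.0003  0.0003] turn [ 0.0001  0.0001 -0.0009]
```

Sliding still takes about 0.7 N. I advance in 0.75 mm steps from here.

Emit:
jog_arm(moves=[-0.003, 0, 0, 0, 0, 0, -1, -0.006, 0, 0, 0, 0, 0, -1, -0.008, 0, 0, 0, 0, 0, -1, -0.01, 0, 0, 0, 0, 0, -1, -0.012, 0, 0, 0, 0, 0, -1, -0.014, 0, 0, 0, 0, 0, -1, -0.016, 0, 0, 0, 0, 0, -1, -0.018, 0, 0, 0, 0, 0, -1])

```text
time: 6.3
position: [0.4907, 0.0814, 0.0351]
tool_rot: [-0.347, 3.122, 0.0]
ft_force: [-1.3, 0.0, 0.3]
grip_width: 0.007
grip_force: 0.5
```

```bash
python3 d.py -70 66 35
```

```text
t 6.30 fix mm [-70.31  65.93  35.08] F [-1.28  0.33  0.27] w 0.007
shift [-0.001   0.0002  0.0003] turn [ 0.      0.0001 -0.0009]
```

Emit:
jog_arm(moves=[-0.002, 0, 0, 0, 0, 0, -1, -0.004, 0, 0, 0, 0, 0, -1, -0.006, 0, 0, 0, 0, 0, -1, -0.008, 0, 0, 0, 0, 0, -1, -0.01, 0, 0, 0, 0, 0, -1, -0.01, 0, 0, 0, 0, 0, -1, -0.01, 0, 0, 0, 0, 0, -1, -0.01, 0, 0, 0, 0, 0, -1])

```text
time: 7.3
position: [0.491, 0.0814, 0.0344]
tool_rot: [0.346, -3.117, 0.001]
ft_force: [-6.8, -1.3, 3.8]
grip_width: 0.005
grip_force: 4.0
```

```bash
python3 d.py -70 66 35
```

```text
t 7.30 fix mm [-70.01  65.9   34.37] F [-6.95  0.22  3.76] w 0.005
shift [-0.      0.0003 -0.0021] turn [ 0.0003 -0.0053 -0.001 ]
```

Rod28 is refused: it presses at 7 N with the fingers at x = -70. I press a little more, then retreat and shift to the next groove.

Emit:
jog_arm(moves=[-0.004, 0, 0, 0, 0, 0, -1, -0.005, 0, 0, 0, 0, 0, -1, -0.005, 0, 0, 0, 0, 0, -1, 0.02, 0, 0, 0, 0, 0, -1, 0.07, 0, 0, 0, 0, 0, -1, 0.12, 0, 0, 0, 0, 0, -1, 0.14, 0, 0, 0, 0, 0, -1, 0.14, -0.02, 0, 0, 0, 0, -1])

```text
time: 8.3
position: [0.4537, 0.0672, 0.0353]
tool_rot: [-0.348, 3.121, 0.001]
ft_force: [0.6, 0.1, -0.1]
grip_width: 0.009
grip_force: 0.0
```

```bash
python3 d.py -110 22 35
```

```text
t 8.30 fix mm [-109.47   60.26   35.3 ] F [ 0.65 -0.06 -0.13] w 0.009
shift [ 0.0018 -0.1275  0.0009] turn [0.0006 0.0009 0.0001]
```

Emit:
jog_arm(moves=[0.004, -0.03, 0, 0, 0, 0, -1, 0.004, -0.07, 0, 0, 0, 0, -1, 0.004, -0.1, 0, 0, 0, 0, -1, 0.004, -0.12, 0, 0, 0, 0, -1, 0.004, -0.127, 0, 0, 0, 0, -1, -0.01, -0.127, 0, 0, 0, 0, -1, -0.02, -0.127, 0, 0, 0, 0, -1, -0.03, -0.127, 0, 0, 0, 0, -1])

```text
time: 9.3
position: [0.4713, 0.0321, 0.0351]
tool_rot: [-0.348, 3.122, 0.0]
ft_force: [-0.5, 0.7, 0.1]
grip_width: 0.004
grip_force: 0.0
```

```bash
python3 d.py -70 22 35;python3 - <<'E'
from bench import ctrl
import cv2
a=ctrl.get_image("side")["pixels"][120:290,230:430,::-1]
cv2.imwrite("pics/c3.png",cv2.resize(a,(700,595),interpolation=cv2.INTER_CUBIC))
E
```

```text
t 9.30 fix mm [-100.03   22.16   35.08] F [-0.37  0.78  0.09] w 0.004
shift [-0.1001 -0.0005  0.0003] turn [ 0.0001  0.0001 -0.0003]
```

View pics/c3.png

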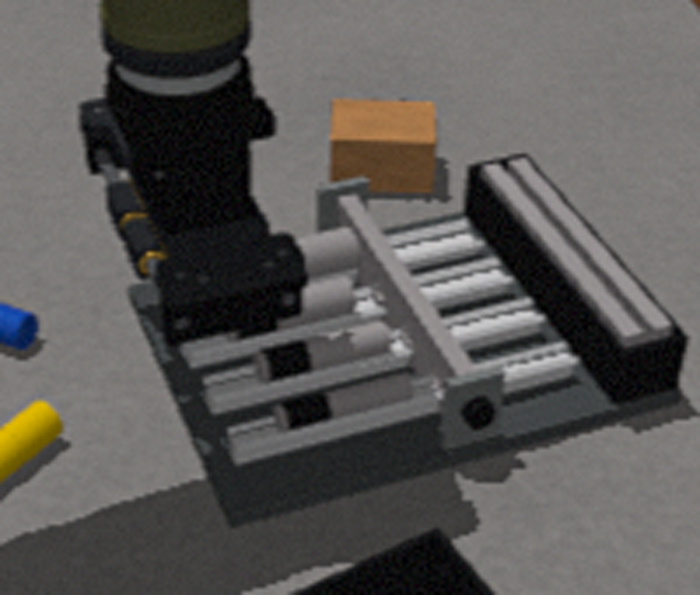

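The crop shows rod28's nose at the plate (358,245). The fingers are behind rod24, whose nose is at (350,300), short of the plate.

Emit:
jog_arm(moves=[-0.01, 0, 0, 0, 0, 0, -1, -0.02, 0, 0, 0, 0, 0, -1, -0.03, 0, 0, 0, 0, 0, -1, -0.04, 0, 0, 0, 0, 0, -1, -0.05, 0, 0, 0, 0, 0, -1, -0.06, 0, 0, 0, 0, 0, -1, -0.07, 0, 0, 0, 0, 0, -1, -0.08, 0, 0, 0, 0, 0, -1])

```text
time: 10.35
position: [0.4946, 0.037, 0.035]
tool_rot: [0.347, -3.122, -0.0]
ft_force: [-0.8, -0.7, 0.0]
grip_width: 0.003
grip_force: 0.5
```

```bash
python3 d.py -70 22 35
```

```text
t 10.35 fix mm [-76.24  21.82  34.99] F [-0.9  -0.47  0.02] w 0.003
shift [-0.0208  0.0006 -0.    ] turn [ 0.     -0.     -0.0009]
```

Emit:
jog_arm(moves=[-0.004, 0, 0, 0, 0, 0, -1, -0.008, 0, 0, 0, 0, 0, -1, -0.012, 0, 0, 0, 0, 0, -1, -0.016, 0, 0, 0, 0, 0, -1, -0.019, 0, 0, 0, 0, 0, -1, -0.022, 0, 0, 0, 0, 0, -1, -0.025, 0, 0, 0, 0, 0, -1, -0.028, 0, 0, 0, 0, 0, -1])

```text
time: 11.35
position: [0.5007, 0.0384, 0.0346]
tool_rot: [0.346, -3.118, 0.0]
ft_force: [-7.1, -1.9, 3.5]
grip_width: 0.007
grip_force: 3.7
```

```bash
python3 d.py -70 22 35
```

```text
t 11.35 fix mm [-70.02  21.82  34.61] F [-7.33 -0.25  3.49] w 0.007
shift [-0.0001  0.0006 -0.0013] turn [ 0.0005 -0.0042 -0.001 ]
```

Rod24 also stops dead at -70. I press it to about 10 N, then retreat.

Emit:
jog_arm(moves=[-0.003, 0, 0, 0, 0, 0, -1, -0.006, 0, 0, 0, 0, 0, -1, -0.006, 0, 0, 0, 0, 0, -1, -0.006, 0, 0, 0, 0, 0, -1, -0.006, 0, 0, 0, 0, 0, -1, -0.006, 0, 0, 0, 0, 0, -1, -0.006, 0, 0, 0, 0, 0, -1, -0.006, 0, 0, 0, 0, 0, -1])

```text
time: 12.35
position: [0.5007, 0.0384, 0.0341]
tool_rot: [0.345, -3.115, 0.0]
ft_force: [-9.2, -1.7, 5.5]
grip_width: 0.007
grip_force: 4.9
```

```bash
python3 d.py -110 -22 35
```

```text
t 12.35 fix mm [-70.01  21.8   34.13] F [-9.34  0.33  5.55] w 0.007
shift [ 0.1331 -0.1462 -0.002 ] turn [ 0.0008 -0.0076 -0.0012]
```

Emit:
jog_arm(moves=[0.03, 0, 0, 0, 0, 0, -1, 0.09, 0, 0, 0, 0, 0, -1, 0.13, 0, 0, 0, 0, 0, -1, 0.143, 0, 0, 0, 0, 0, -1, 0.143, -0.04, 0, 0, 0, 0, -1, 0.143, -0.09, 0, 0, 0, 0, -1, 0.143, -0.13, 0, 0, 0, 0, -1, 0.143, -0.146, 0, 0, 0, 0, -1])

```text
time: 13.35
position: [0.4726, -0.0144, 0.035]
tool_rot: [-0.343, 3.123, -0.001]
ft_force: [-0.6, 0.4, -0.2]
grip_width: 0.001
grip_force: 0.0
```

```bash
python3 d.py -70 -22 35
```

```text
t 13.35 fix mm [-109.08  -23.54   35.03] F [-0.53  0.51 -0.23] w 0.001
shift [-1.302e-01  5.500e-03  1.000e-04] turn [-0.0005  0.     -0.0029]
```

Emit:
jog_arm(moves=[-0.01, 0, 0, 0, 0, 0, -1, -0.022, 0, 0, 0, 0, 0, -1, -0.034, 0, 0, 0, 0, 0, -1, -0.046, 0, 0, 0, 0, 0, -1, -0.058, 0, 0, 0, 0, 0, -1, -0.07, 0, 0, 0, 0, 0, -1, -0.082, 0, 0, 0, 0, 0, -1, -0.094, 0, 0, 0, 0, 0, -1])

```text
time: 14.35
position: [0.4996, -0.0067, 0.035]
tool_rot: [0.347, -3.122, -0.0]
ft_force: [0.3, -0.5, -0.4]
grip_width: 0.006
grip_force: 0.4
```

```bash
python3 d.py -70 -22 35
```

```text
t 14.35 fix mm [-80.97 -21.97  35.  ] F [ 0.2  -0.58 -0.38] w 0.006
shift [-0.0366 -0.0001 -0.    ] turn [ 0.0001 -0.0005 -0.0009]
```

Emit:
jog_arm(moves=[-0.006, 0, 0, 0, 0, 0, -1, -0.012, 0, 0, 0, 0, 0, -1, -0.018, 0, 0, 0, 0, 0, -1, -0.023, 0, 0, 0, 0, 0, -1, -0.027, 0, 0, 0, 0, 0, -1, -0.031, 0, 0, 0, 0, 0, -1, -0.035, 0, 0, 0, 0, 0, -1, -0.039, 0, 0, 0, 0, 0, -1])

```text
time: 15.35
position: [0.5103, -0.0043, 0.0349]
tool_rot: [0.346, -3.12, -0.0]
ft_force: [-4.0, -1.9, 2.8]
grip_width: 0.008
grip_force: 2.0
```

```bash
python3 d.py -70 -22 35
```

```text
t 15.35 fix mm [-70.08 -21.99  34.89] F [-4.32 -0.97  2.76] w 0.008
shift [-0.0003 -0.     -0.0004] turn [ 0.0003 -0.0018 -0.001 ]
```

Emit:
jog_arm(moves=[-0.003, 0, 0, 0, 0, 0, -1, -0.006, 0, 0, 0, 0, 0, -1, -0.008, 0, 0, 0, 0, 0, -1, -0.01, 0, 0, 0, 0, 0, -1, -0.012, 0, 0, 0, 0, 0, -1, -0.012, 0, 0, 0, 0, 0, -1, -0.012, 0, 0, 0, 0, 0, -1, -0.012, 0, 0, 0, 0, 0, -1])

```text
time: 16.35
position: [0.5105, -0.0043, 0.034]
tool_rot: [0.345, -3.114, -0.0]
ft_force: [-11.0, -2.0, 6.5]
grip_width: 0.007
grip_force: 5.2
```

```bash
python3 d.py -110 -66 35
```

```text
t 16.35 fix mm [-69.86 -22.02  34.04] F [-11.14   0.45   6.53] w 0.007
shift [ 0.1336 -0.1468 -0.0022] turn [ 0.0012 -0.0082 -0.0015]
```

The 20 mm rod is refused at 11 N. Next is rod16.

Emit:
jog_arm(moves=[0.03, 0, 0, 0, 0, 0, -1, 0.09, 0, 0, 0, 0, 0, -1, 0.13, 0, 0, 0, 0, 0, -1, 0.15, 0, 0, 0, 0, 0, -1, 0.15, -0.04, 0, 0, 0, 0, -1, 0.15, -0.09, 0, 0, 0, 0, -1, 0.15, -0.13, 0, 0, 0, 0, -1, 0.15, -0.146, 0, 0, 0, 0, -1])

```text
time: 17.35
position: [0.4807, -0.0575, 0.035]
tool_rot: [-0.344, 3.123, -0.001]
ft_force: [-0.3, 0.4, -0.5]
grip_width: 0.007
grip_force: 0.0
```

```bash
python3 d.py -70 -66 35; python3 - <<'E'
from bench import ctrl
import cv2
a=ctrl.get_image("side")["pixels"][120:290,230:430,::-1]
cv2.imwrite("pics/c4.png",cv2.resize(a,(700,595),interpolation=cv2.INTER_CUBIC))
E
```

```text
t 17.35 fix mm [-110.62  -67.31   35.05] F [-0.26  0.45 -0.46] w 0.007
shift [-0.1354  0.0048  0.0002] turn [-0.0005  0.0001 -0.0028]
```

View pics/c4.png

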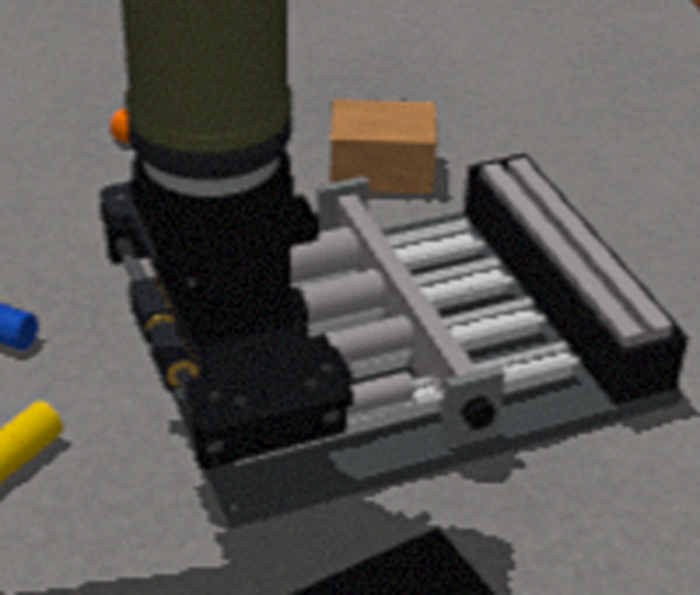

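All three thicker rods stand with their noses at the plate, at about (360,245), (382,295) and (410,335). Rod16 is still short of it. I push rod16.

Emit:
jog_arm(moves=[-0.01, 0, 0, 0, 0, 0, -1, -0.022, 0, 0, 0, 0, 0, -1, -0.034, 0, 0, 0, 0, 0, -1, -0.046, 0, 0, 0, 0, 0, -1, -0.058, 0, 0, 0, 0, 0, -1, -0.07, 0, 0, 0, 0, 0, -1, -0.085, 0, 0, 0, 0, 0, -1, -0.1, 0, 0, 0, 0, 0, -1])

```text
time: 18.4
position: [0.5098, -0.0493, 0.035]
tool_rot: [0.347, -3.122, -0.0]
ft_force: [-0.4, 0.4, 1.2]
grip_width: 0.006
grip_force: 0.2
```

Emit:
jog_arm(moves=[-0.006, 0, 0, 0, 0, 0, -1, -0.012, 0, 0, 0, 0, 0, -1, -0.018, 0, 0, 0, 0, 0, -1, -0.024, 0, 0, 0, 0, 0, -1, -0.03, 0, 0, 0, 0, 0, -1, -0.035, 0, 0, 0, 0, 0, -1, -0.039, 0, 0, 0, 0, 0, -1, -0.043, 0, 0, 0, 0, 0, -1])

```text
time: 19.4
position: [0.5223, -0.0465, 0.0351]
tool_rot: [-0.347, 3.122, 0.0]
ft_force: [-0.6, 0.4, 0.2]
grip_width: 0.006
grip_force: 0.2
```

```bash
python3 d.py -15 -66 35
```

```text
t 19.40 fix mm [-67.69 -65.81  35.07] F [-0.5   0.5   0.16] w 0.006
shift [-0.1756 -0.0005  0.0003] turn [ 0.      0.0001 -0.0009]
```

Rod16 enters the bore. I keep pushing, to the fingers at about -17 (nose at about +73).

Emit:
jog_arm(moves=[-0.007, 0, 0, 0, 0, 0, -1, -0.014, 0, 0, 0, 0, 0, -1, -0.021, 0, 0, 0, 0, 0, -1, -0.028, 0, 0, 0, 0, 0, -1, -0.036, 0, 0, 0, 0, 0, -1, -0.044, 0, 0, 0, 0, 0, -1, -0.052, 0, 0, 0, 0, 0, -1, -0.06, 0, 0, 0, 0, 0, -1])

```text
time: 20.4
position: [0.5399, -0.0426, 0.0351]
tool_rot: [-0.347, 3.122, 0.0]
ft_force: [-0.2, 0.2, 0.6]
grip_width: 0.004
grip_force: 0.2
```

Emit:
jog_arm(moves=[-0.01, 0, 0, 0, 0, 0, -1, -0.02, 0, 0, 0, 0, 0, -1, -0.03, 0, 0, 0, 0, 0, -1, -0.04, 0, 0, 0, 0, 0, -1, -0.05, 0, 0, 0, 0, 0, -1, -0.06, 0, 0, 0, 0, 0, -1, -0.07, 0, 0, 0, 0, 0, -1, -0.08, 0, 0, 0, 0, 0, -1])

```text
time: 21.4
position: [0.5634, -0.0373, 0.0351]
tool_rot: [-0.347, 3.122, 0.0]
ft_force: [0.1, 0.8, 0.6]
grip_width: 0.006
grip_force: 0.2
```

```bash
python3 d.py -17 -66 35
```

```text
t 21.40 fix mm [-25.56 -65.84  35.07] F [0.31 0.76 0.64] w 0.006
shift [-0.0285 -0.0005  0.0002] turn [ 0.      0.0001 -0.0009]
```

Emit:
jog_arm(moves=[-0.008, 0, 0, 0, 0, 0, -1, -0.014, 0, 0, 0, 0, 0, -1, -0.019, 0, 0, 0, 0, 0, -1, -0.022, 0, 0, 0, 0, 0, -1, -0.024, 0, 0, 0, 0, 0, -1, -0.024, 0, 0, 0, 0, 0, -1, -0.024, 0, 0, 0, 0, 0, -1, -0.024, 0, 0, 0, 0, 0, -1])

```text
time: 22.4
position: [0.5702, -0.0357, 0.0351]
tool_rot: [-0.347, 3.122, 0.0]
ft_force: [0.6, -0.4, -0.7]
grip_width: 0.004
grip_force: 0.0
```

```bash
python3 d.py -17 -66 35
```

```text
t 22.40 fix mm [-18.52 -65.78  35.09] F [ 0.53 -0.49 -0.67] w 0.004
shift [-0.0051 -0.0007  0.0003] turn [ 0.0001  0.0002 -0.0008]
```

The nose is at about 71.5 mm. I retreat, lift and clear the view.

Emit:
jog_arm(moves=[0.03, 0, 0, 0, 0, 0, -1, 0.1, 0, 0, 0, 0, 0, -1, 0.18, 0, 0, 0, 0, 0, -1, 0.22, 0, -0.08, 0, 0, 0, -1, 0.22, 0, -0.2, 0, 0, 0, -1, 0.22, -0.1, -0.33, 0, 0, 0, -1, 0.22, -0.25, -0.45, 0, 0, 0, -1, 0.22, -0.4, -0.5, 0, 0, 0, -1])

```text
time: 23.4
position: [0.5329, -0.1687, 0.1877]
tool_rot: [-0.347, 3.118, -0.0]
ft_force: [-0.2, 0.6, -0.0]
grip_width: 0.006
grip_force: 0.0
```

Emit:
jog_arm(moves=[0, -0.15, 0, 0, 0, 0, -1, 0, -0.3, 0, 0, 0, 0, -1, 0, -0.45, 0, 0, 0, 0, -1, 0, -0.6, 0, 0, 0, 0, -1, 0, -0.6, 0, 0, 0, 0, -1, 0, -0.6, 0, 0, 0, 0, -1, 0, -0.6, 0, 0, 0, 0, -1, 0, -0.6, 0, 0, 0, 0, -1])

```text
time: 24.4
position: [0.572, -0.3414, 0.1853]
tool_rot: [-0.35, 3.121, 0.001]
ft_force: [-0.1, 0.3, -0.1]
grip_width: 0.008
grip_force: 0.0
```

```bash
python3 d.py; python3 - <<'E'
from bench import ctrl
import cv2
p=ctrl.get_image("top")["pixels"][:,:,::-1]
cv2.imwrite("pics/c5.png",cv2.resize(p[108:258,225:425],None,fx=4,fy=4,interpolation=cv2.INTER_CUBIC))
E
```

```text
t 24.40 fix mm [ -84.12 -364.41  185.3 ] F [ 0.02  0.32 -0.11] w 0.008
```

View pics/c5.png

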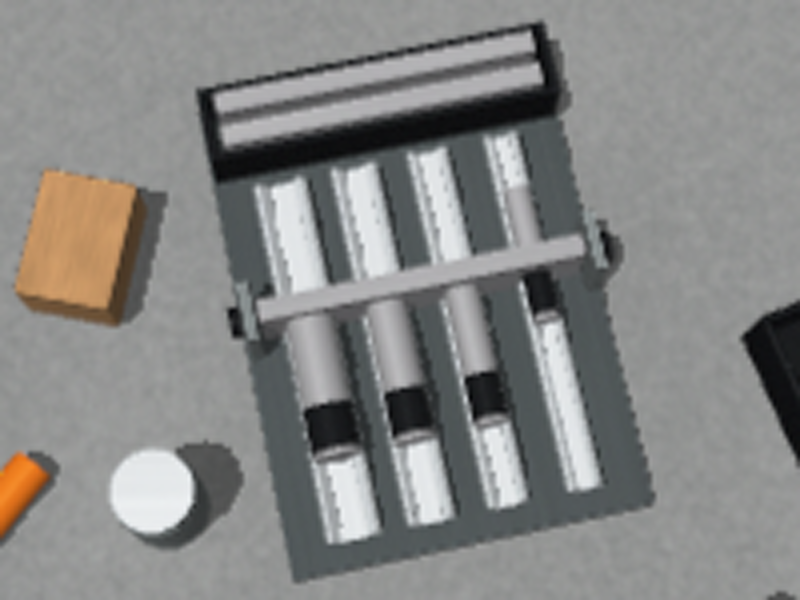

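The view shows three rods with their noses at the plate, at (315,315), (388,300) and (460,290). Rod16 is through, with its nose at (515,187), and the bystanders have not moved.

```bash
python3 -c "
from bench import ctrl
from h import *
p=json.load(open('fix.json'));im=ctrl.get_image('top')
print(w2fx(p,cast(im,np.array((515,187))/4+[224.6,107.6],.042)).round(4)); print(ctrl.close_job())"
```

```text
[[ 0.0718 -0.0644  0.042 ]]
the job is handed in; nothing more can be done
None
```

The 16 mm rod is the first that fits: it stands about 40 mm out behind the plate, the 28, 24 and 20 mm rods were refused and lie with their noses against the plate, and the job is handed in.

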